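Build up the cooling stack crosswise

TASK

Two long grey plastic bars lie side by side on the bench straight in front of the robot, as the first layer of a cooling stack. Take the other two long bars, which lie to the left or right (the short ones would not span it) and lay them crosswise on top as the next layer: both resting on both lower bars, spaced like the lower pair, one towards each end of them, so that the four make an even square with all ends sticking out alike. Leave the lower two where they lie.

Things in the scene. Friction and masses are not known exactly. Their poses are not given: they have to be found in the camera images.
- low_near_mid (a point): First layer, the bar nearer the robot, lying flat on the bench: grey moulded plastic bar, 170 mm long, 28 wide, 22 high, about 0.1 kg, flat on its underside, a dark screw hole near each end of its top. The point is the bar's centre, half-way up; x runs across the bar, y along it, z up. +x points towards the other bar of the first layer.
- low_far_mid (a point): First layer, the bar farther from the robot, the same as and parallel to the near one, the two 110 mm apart between centre lines and level end to end. The point is its centre, half-way up; x across, y along, z up. Keep clear of the fixed bench vice behind it to the left, 190 mm high: it fills x > 0.62 m, y 0.05 to 0.30 m in the robot's frame (x ahead, y left); swing past in front or well above.
- bar_1_mid (a point): Loose long bar to be laid, flat on the bench to the left or right of the stack: grey moulded plastic bar, 170 mm long, 28 wide, 22 high, about 0.1 kg, flat on its underside, a dark screw hole near each end of its top. The point is the bar's centre, half-way up; x runs across the bar, y along it, z up. Two similar but short bars, 115 mm long and not to be used, lie in the same areas.
- bar_2_mid (a point): The second loose long bar to be laid, interchangeable with the first: grey moulded plastic bar, 170 mm long, 28 wide, 22 high, about 0.1 kg, flat on its underside, a dark screw hole near each end of its top. The point is the bar's centre, half-way up; x runs across the bar, y along it, z up.

How it is judged:
By the outcome, as a careful person would: the job done as asked, in the order asked, and still so for the second after the job is handed in, with the robot touching nothing.
It also fails if it takes over 58 s, if anything falls off the work surface, if the arm or the gripper's body presses on something with over 40 N, if the wrist force passes 120 N, or if a joint passes its speed limit or range.

ROBOT

A 6-joint arm with a two-finger parallel gripper is mounted at the origin on a cart in front of the work surface, level with it; the furniture and walls round the work are solid. World frame = base frame: x ahead of the robot, y to its left, z up, the work surface at z = 0. Lengths are in m, angles in rad, forces in N, time in s.
With the tool pointing down it reaches from about 0.25 to 0.725 m from the base axis. Payload 4 kg.
Tool frame: the origin (TCP) lies between the finger pads; the fingertips stand 17 mm ahead of it and the grasp point (between the pads) lies 2 mm behind it; z points along the fingers, x is the direction in which the jaws open and shut, and the axes are right-handed (so a half turn about z gives the same grasp; the last joint's range is limited). The gripper opens to 85 mm and grips with 20 to 120 N. Pads are 22 mm wide; open, the fingers measure 114 mm over their backs; the gripper's body (76 mm by 85 mm) begins 54 mm behind the grasp point. The pads swing forward as they close: fully open they stand 13 mm farther back than shut.
Start: joints at [1.287, 0.241, 0.005, 1.335, 0, 1.571], TCP at [0.14, 0.48, 0.248] pointing down, gripper open.
Joint ranges: [-2.72, 2.72], [-1.05, 1.87], [-1.09, 1.28], [-1.99, 2.15], [-1.42, 1.44], [-3.14, 3.14]. Speed limits (rad/s): [2.79, 2.79, 3.14, 3.14, 3.14, 3.14].

INTERFACE

Orientations are given as a unit quaternion [x, y, z, w].
In Python, from workcell import telemetry, cams, workorder gives the robot as it stands. The module is installed in compiled form; this text tells all that it offers.
- The arm moves only by the tool apply_moves, never from a script. Its argument "moves" is a list that holds one entry, the list of rows, each a list of 4 numbers: the shift along the tool's x, y, z in mm, then the turn about the tool's z in degrees. A call has exactly 10 rows; each row shifts and turns the pose as measured when the row begins, along the tool's axes as they then stand; what a row does not reach is not made up. A row lasts 1/10 s, in which the tool goes at most 50 mm and 8.59 degrees, less where a joint would pass 70% of its speed; a pose out of reach is approached as far as the arm can. A call with a gripper value outside its range is refused whole. "hand" is the gripper's target within -1 to 1 (fully open at 1, half-way at 0, shut at -1), set as the call begins (left out, the last holds). The fingers move at their own pace and stop on an object; the grip force is fixed at half the most. Time passes only in rows, so rows that do not move let the fingers close, or fill a call up. It gives the time, the measured TCP pose, the force and the opening at its end, in the units of the state.
- telemetry.get_obs(): the state, without advancing time (a new reading comes with each control period).
- cams.camera(name): name is "side" or "top" or "wrist"; returns a dict with "color" (480x640x3 uint8, red, green, blue), "fovy" (degrees; the focal length in pixels is half the picture's height over the tangent of half this angle, whatever the lens; pixels are square), "cx", "cy" (the principal point, pixels), "k1" (the pictures are not rectified: a ray, as slopes to the right and down, at radius r is drawn at 1 + k1 r^2 times it, then the intrinsics apply), "camera_from_world" (4x4, takes a point from world to camera coordinates). Camera axes: x right, y down, z forward; pixel columns grow to the right and rows downward; lengths in m; the calibration is good to about 2 mm. A picture is of the moment at which its call begins. There is no depth.
- workorder.job_done(): hands the job in, once; it reports no verdict.
The state is a dict: "clock": time; "joint_pos": joint angles; "joint_vel": joint speeds; "tau": joint torques, N m; "eef_pos": TCP position; "tool_rot": TCP orientation; "ft_force": force on the tool from outside, world axes, zero at the start; "ft_torque": the same for the moment, N m; "grip_width": finger opening in m.
Only numpy, scipy, OpenCV 4.12 (cv2) and the standard library are available. Lean on these libraries where they do the work, as an engineer would, in place of code of your own. Each camera call takes 0.05 s, during which the arm holds its last target. There are 200 camera calls.

## Working session

There is one attempt and no reset: what is moved stays moved. The work goes in short steps, Python scripts to look and compute and a tool call to move; the robot and the scene stay as the last step left them, time stands still between calls to the robot, and variables do not carry over. Pictures are saved under pics/ and viewed, about 8 in all and at most 12, crops included, and the job is handed in when it is done.

Besides the shell and the picture viewer there is one more tool, called after "Request:" as name(argument=value, ...), one argument or row to a line, values as JSON. apply_moves: Moves the arm, as the interface text tells. Its arguments: {"type":"object","properties":{"moves":{"type":"array"},"hand":{"type":"number"}},"required":["moves"]}

```bash
mkdir -p pics
cat > h.py <<'E'
import numpy as np, cv2
from workcell import telemetry, cams, workorder
def cap(name,fn=None):
    c=cams.camera(name)
    if fn: cv2.imwrite('pics/'+fn,c['color'][:,:,::-1])
    return c
def par(c):
    h=c['color'].shape[0]; f=h/2/np.tan(np.radians(c['fovy'])/2)
    return np.array([[f,0,c['cx']],[0,f,c['cy']],[0,0,1]]),np.array([c['k1'],0,0,0,0.]),np.array(c['camera_from_world'])
def w(c,pts,z):
    K,d,T=par(c)
    n=cv2.undistortPoints(np.array(pts,float).reshape(-1,1,2),K,d).reshape(-1,2)
    R=T[:3,:3];o=-R.T@T[:3,3]
    r=np.c_[n,np.ones(len(n))]@R
    return o+r*((z-o[2])/r[:,2])[:,None]
def px(c,P):
    K,d,T=par(c)
    return cv2.projectPoints(np.array(P,float).reshape(-1,3),cv2.Rodrigues(T[:3,:3])[0],T[:3,3],K,d)[0].reshape(-1,2)
def tool():
    o=telemetry.get_obs();return np.array(o['eef_pos']),np.array(o['tool_rot']),o
E
python3 - <<'E'
from h import *
import pickle
for n in('top','side'):
    c=cap(n,n+'0.png'); pickle.dump(c,open(n+'0.pkl','wb')); print(n,c['fovy'],c['k1'],np.round(c['camera_from_world'],3).tolist())
print(tool())
E
```

```text
top 48.299896090754686 -0.02890386370372945 [[0.026, -1.0, 0.001, -0.032], [-0.997, -0.026, -0.079, 0.51], [0.079, 0.001, -0.997, 1.285], [0.0, 0.0, 0.0, 1.0]]
side 48.20374310584597 -0.15472190558802104 [[0.901, -0.434, 0.005, -0.471], [-0.238, -0.503, -0.831, 0.166], [0.363, 0.747, -0.556, 0.9], [0.0, 0.0, 0.0, 1.0]]
(array([0.13984128, 0.47949032, 0.24749625]), array([ 7.99988241e-01,  6.00014915e-01, -7.64137426e-04,  5.75611845e-04]), {'clock': 0.1, 'joint_pos': array([ 1.28702386e+00,  2.41363952e-01,  3.87842477e-03,  1.33522415e+00,
       -4.00896669e-06,  1.57077999e+00]), 'joint_vel': array([ 0.00144238, -0.00114305,  0.00162187,  0.00150311,  0.00171814,
       -0.00039339]), 'tau': array([-1.08961227e-03, -3.73137438e+01,  2.53010541e+01,  1.08830901e-02,
       -1.24229723e-04, -1.47932252e-05]), 'eef_pos': array([0.13984128, 0.47949032, 0.24749625]), 'tool_rot': array([ 7.99988241e-01,  6.00014915e-01, -7.64137426e-04,  5.75611845e-04]), 'ft_force': array([ 6.14211190e-01, -6.19835221e-01,  4.30612979e-04]), 'ft_torque': array([ 0.00572022, -0.00521375,  0.00458831]), 'grip_width': 0.08544787698775361})
```

View pics/top0.png

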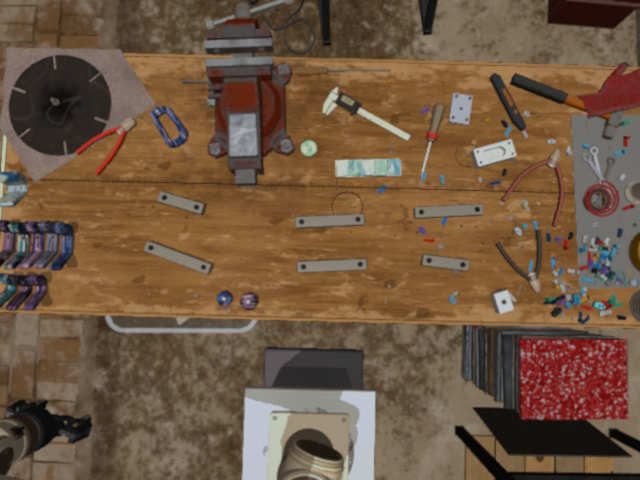

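The top view shows the first layer at (332,266) and (330,221). The long loose bars are at (178,257) on the left and (448,211) on the right, and the short ones are at (181,203) and (445,263). Next I'll segment the bars for precise poses.

```bash
cat > seg.py <<'E'
from h import *
import pickle
c=pickle.load(open('top0.pkl','rb'))
im=c['color'].astype(int)
for n,(u,v) in dict(near=(332,266),far=(330,221),L=(178,257),R=(448,211),sL=(181,203),sR=(445,263)).items():
    x0,y0=u-45,v-24
    p=im[y0:y0+48,x0:x0+90]
    s=p.max(2)-p.min(2)
    m=((s<38)&(p.max(2)>60)).astype(np.uint8)
    m=cv2.morphologyEx(m,cv2.MORPH_CLOSE,np.ones((3,3)))
    k,l,st,ce=cv2.connectedComponentsWithStats(m)
    i=1+st[1:,4].argmax(); ys,xs=np.nonzero(l==i)
    W=w(c,np.c_[xs+x0,ys+y0],0.022)[:,:2]
    mu=W.mean(0); e,V=np.linalg.eigh(np.cov(W.T)); a=V[:,1]
    print(n,np.round(mu,4),'ang',round(np.degrees(np.arctan2(a[1],a[0]))%180,1),'len/wid',np.round(np.sqrt(12*e[::-1]),3))
E
python3 seg.py
python3 - <<'E'
import cv2
a=cv2.imread('pics/top0.png')[170:300,130:500]
cv2.imwrite('pics/crop0.png',cv2.resize(a,None,fx=2.1,fy=2.1,interpolation=2))
E
```

```text
near [ 0.453  -0.0433] ang 94.3 len/wid [0.17  0.028]
far [ 0.5618 -0.0347] ang 94.0 len/wid [0.169 0.029]
L [0.4628 0.3314] ang 71.6 len/wid [0.172 0.029]
R [ 0.5925 -0.3246] ang 94.6 len/wid [0.165 0.032]
sL [0.5967 0.3291] ang 75.1 len/wid [0.116 0.029]
sR [ 0.4665 -0.319 ] ang 83.3 len/wid [0.115 0.031]
```

View pics/side0.png

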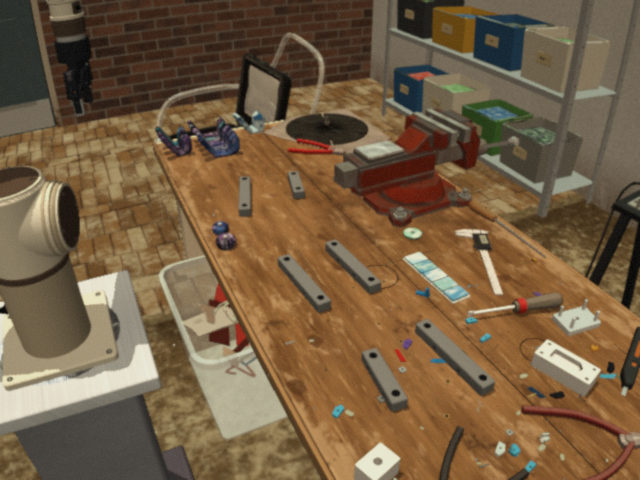

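```bash
cat > plan.py <<'E'
# usage: plan.py x y z phi n [lift-free]  -> rows (tool axes) from the current pose
import sys
from h import *
from scipy.spatial.transform import Rotation as Ro
def plan(t,phi,n):
    p,q,o=tool(); R=Ro.from_quat(q); X=R.as_matrix()[:,0]; ph=np.degrees(np.arctan2(X[1],X[0]))
    print('now',np.round(p*1000,1),'phi',round(ph,2),'w',round(o['grip_width'],4),'F',np.round(o['ft_force'],1),'t',round(o['clock'],2),'tilt z',np.round(R.as_matrix()[:,2],4))
    dphi=(phi-ph+180)%360-180; t=np.array(t); s=np.linspace(0,1,n+1); prev=p
    rows=[]
    for i in range(n):
        d=R.inv().apply((t-prev)/(n-i))*1000; a=round(-dphi/n,1)
        r=[round(v) if n>1 and np.abs(t-p).max()>.03 else round(v,1) for v in d]
        rows.append(r+[a]); prev=prev+R.apply(np.array(r)/1000); R=R*Ro.from_euler('z',a,degrees=True)
    print(rows)
if __name__=='__main__':
    a=list(map(float,sys.argv[1:])); plan(a[:3],a[3],int(a[4]))
E
python3 plan.py .463 .331 .20 161.6 10; python3 plan.py .463 .331 .20 161.6 12
```

```text
now [139.8 479.5 247.5] phi 73.74 w 0.0854 F [ 0.6 -0.6  0. ] t 0.1 tilt z [-5.0e-04 -1.8e-03 -1.0e+00]
[[-5, 35, 5, np.float64(-8.8)], [-11, 34, 5, np.float64(-8.8)], [-16, 32, 5, np.float64(-8.8)], [-20, 29, 5, np.float64(-8.8)], [-24, 26, 5, np.float64(-8.8)], [-28, 22, 5, np.float64(-8.8)], [-31, 17, 4, np.float64(-8.8)], [-34, 12, 5, np.float64(-8.8)], [-35, 7, 4, np.float64(-8.8)], [-35, 1, 5, np.float64(-8.8)]]
now [139.8 479.5 247.5] phi 73.74 w 0.0854 F [ 0.6 -0.6  0. ] t 0.1 tilt z [-5.0e-04 -1.8e-03 -1.0e+00]
[[-4, 29, 4, np.float64(-7.3)], [-8, 29, 4, np.float64(-7.3)], [-12, 27, 4, np.float64(-7.3)], [-15, 26, 4, np.float64(-7.3)], [-18, 23, 4, np.float64(-7.3)], [-21, 21, 4, np.float64(-7.3)], [-23, 18, 4, np.float64(-7.3)], [-26, 15, 4, np.float64(-7.3)], [-27, 12, 4, np.float64(-7.3)], [-29, 8, 4, np.float64(-7.3)], [-29, 4, 4, np.float64(-7.3)], [-30, 1, 4, np.float64(-7.3)]]
```

Request:
apply_moves(
  moves=[
    [[-5,35,5,-8.5],[-11,34,5,-8.5],[-16,32,5,-8.5],[-20,29,5,-8.5],[-24,26,5,-8.5],[-28,22,5,-8.5],[-31,17,4,-8.5],[-34,12,5,-8.5],[-35,7,4,-8.5],[-35,1,5,-8.5]],
  ],
  hand=1,
)

```text
clock: 1.1
eef_pos: [0.4644, 0.3204, 0.1932]
tool_rot: [0.177, 0.984, -0.004, -0.003]
ft_force: [-0.3, 0.5, 0.9]
grip_width: 0.0852
```

```bash
sed -i 's/a=round(-dphi\/n,1)/a=float(round(-dphi\/n,1))/' plan.py; python3 plan.py .463 .331 .12 161.6 10
```

```text
now [464.4 320.4 193.2] phi 159.66 w 0.0852 F [-0.3  0.5  0.9] t 1.1 tilt z [-0.0069 -0.0062 -1.    ]
[[0, 1, 7, -0.2], [1, 1, 7, -0.2], [0, 1, 7, -0.2], [1, 1, 7, -0.2], [0, 1, 8, -0.2], [1, 1, 7, -0.2], [0, 1, 8, -0.2], [1, 1, 7, -0.2], [0, 1, 8, -0.2], [1, 1, 7, -0.2]]
```

Request:
apply_moves(
  moves=[
    [[0.5,2,12,-0.5],[0.5,2,12,-0.5],[0.5,2,12,-0.5],[0.5,2,12,-0.5],[0.5,2,12,0],[0,1,7,0],[0,0,3,0],[0,0,0,0],[0,0,0,0],[0,0,0,0]],
  ],
)

```text
clock: 2.1
eef_pos: [0.4635, 0.3312, 0.1149]
tool_rot: [0.159, 0.987, -0.006, -0.005]
ft_force: [1.0, -0.1, 0.3]
grip_width: 0.0852
```

```bash
python3 - <<'E'
from h import *
import pickle
c=cap('wrist','w1.png'); pickle.dump(c,open('w1.pkl','wb'))
for b in ([.4628,.3314,71.6],):
    a=np.radians(b[2]);u=np.array([np.cos(a),np.sin(a)]);v=np.array([-u[1],u[0]])
    P=[[*(np.array(b[:2])+s*.085*u+t*.014*v),.022] for s,t in((1,1),(1,-1),(-1,-1),(-1,1))]
    print(px(c,P).round(1).tolist())
    im=c['color'][:,:,::-1].copy(); cv2.polylines(im,[px(c,P).astype(int)],True,(0,255,0),1); cv2.imwrite('pics/w1o.png',im)
E
python3 plan.py .463 .331 .02 161.6 10
```

```text
[[343.0, 364.6], [305.8, 364.7], [301.9, 126.1], [348.5, 126.3]]
now [463.6 331.3 115.1] phi 161.7 w 0.0856 F [-0.6  0.4  0. ] t 2.15 tilt z [-0.0112 -0.0092 -0.9999]
[[0, 0, 10, 0.0], [0, 0, 9, 0.0], [0, 0, 10, 0.0], [0, 0, 9, 0.0], [0, 0, 10, 0.0], [0, 0, 9, 0.0], [0, 0, 10, 0.0], [0, 0, 9, 0.0], [0, 0, 10, 0.0], [0, 1, 9, 0.0]]
```

View pics/w1o.png

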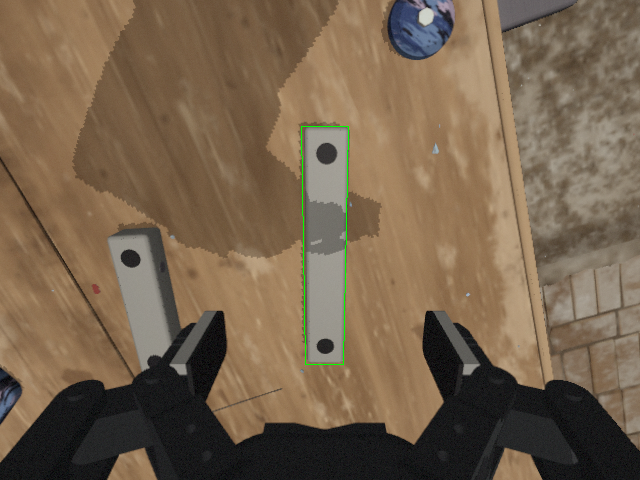

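The wrist overlay matches the left long bar to about 1 px (corners at 302–348, 126–365), and the fingers straddle it. I'll descend and grip.

Request:
apply_moves(
  moves=[
    [[0,0,18,0],[0,0,18,0],[0,0,18,0],[0,0,16,0],[0,0,12,0],[0,0,7,0],[0,0,4,0],[0,0,2,0],[0,0,0,0],[0,0,0,0]],
  ],
)

```text
clock: 3.15
eef_pos: [0.4684, 0.3332, 0.0232]
tool_rot: [0.16, 0.987, -0.0, 0.0]
ft_force: [0.5, 0.5, 0.7]
grip_width: 0.0857
```

```bash
python3 plan.py .4629 .3313 .02 161.6 1
```

```text
now [468.4 333.2  23.2] phi 161.59 w 0.0857 F [0.5 0.5 0.7] t 3.15 tilt z [ 7.e-04 -8.e-04 -1.e+00]
[[np.float64(4.6), np.float64(-3.6), np.float64(3.2), -0.0]]
```

Request:
apply_moves(
  moves=[
    [[3,-2.5,2,0],[2,-1.5,1,0],[0,0,0.5,0],[0,0,0,0],[0,0,0,0],[0,0,0,0],[0,0,0,0],[0,0,0,0],[0,0,0,0],[0,0,0,0]],
  ],
)

```text
clock: 4.15
eef_pos: [0.4627, 0.3316, 0.021]
tool_rot: [0.16, 0.987, 0.001, 0.002]
ft_force: [0.1, 0.7, -0.5]
grip_width: 0.0853
```

Request:
apply_moves(
  moves=[
    [[0,0,0,0],[0,0,0,0],[0,0,0,0],[0,0,0,0],[0,0,0,0],[0,0,0,0],[0,0,0,0],[0,0,0,0],[0,0,0,0],[0,0,0,0]],
  ],
  hand=-1,
)

```text
clock: 5.15
eef_pos: [0.4629, 0.3317, 0.0213]
tool_rot: [0.16, 0.987, 0.001, 0.002]
ft_force: [0.1, -1.2, -0.2]
grip_width: 0.0267
```

```bash
python3 plan.py .4629 .3313 .02 161.6 1
```

```text
now [462.9 331.7  21.3] phi 161.6 w 0.0267 F [ 0.1 -1.2 -0.2] t 5.15 tilt z [ 0.0036  0.0013 -1.    ]
[[np.float64(-0.1), np.float64(-0.4), np.float64(1.3), -0.0]]
```

Request:
apply_moves(
  moves=[
    [[0,0,-10,0],[0,0,-20,0],[0,0,-25,0],[0,0,-25,0],[0,0,-15,6],[0,0,0,7],[0,0,0,7],[0,0,0,7],[0,0,0,7],[0,0,0,7]],
  ],
)

```text
clock: 6.15
eef_pos: [0.461, 0.3306, 0.1244]
tool_rot: [0.508, 0.862, 0.001, 0.001]
ft_force: [-0.3, -0.2, -1.3]
grip_width: 0.0264
```

```bash
python3 plan.py .503 .016 .11 94.2 10
```

```text
now [461.  330.6 124.4] phi 118.98 w 0.0264 F [-0.3 -0.2 -1.3] t 6.15 tilt z [ 1.7e-03  2.0e-04 -1.0e+00]
[[-30, -12, 1, 2.5], [-30, -10, 1, 2.5], [-30, -9, 2, 2.5], [-31, -8, 1, 2.5], [-31, -6, 2, 2.5], [-31, -5, 1, 2.5], [-32, -3, 2, 2.5], [-32, -2, 1, 2.5], [-31, -1, 2, 2.5], [-32, 1, 1, 2.5]]
```

Request:
apply_moves(
  moves=[
    [[-30,-12,1,2.5],[-30,-10,1,2.5],[-30,-9,2,2.5],[-31,-8,1,2.5],[-31,-6,2,2.5],[-31,-5,1,2.5],[-32,-3,2,2.5],[-32,-2,1,2.5],[-31,-1,2,2.5],[-32,1,1,2.5]],
  ],
)

```text
clock: 7.15
eef_pos: [0.5021, 0.0092, 0.1152]
tool_rot: [0.686, 0.728, 0.003, 0.001]
ft_force: [0.2, 0.6, -1.5]
grip_width: 0.0269
```

```bash
python3 plan.py .5034 .0159 .09 94.2 3
```

```text
now [502.1   9.2 115.2] phi 93.39 w 0.0269 F [ 0.2  0.6 -1.5] t 7.15 tilt z [ 0.0064  0.0034 -1.    ]
[[np.float64(2.2), np.float64(0.5), np.float64(8.4), -0.3], [np.float64(2.2), np.float64(0.5), np.float64(8.4), -0.3], [np.float64(2.1), np.float64(0.6), np.float64(8.4), -0.3]]
```

Request:
apply_moves(
  moves=[
    [[3,0.5,14,-0.4],[3,0.5,14,-0.4],[1,0.5,10,0],[0,0,6,0],[0,0,4,0],[0,0,0,0],[0,0,0,0],[0,0,0,0],[0,0,0,0],[0,0,0,0]],
  ],
)

```text
clock: 8.15
eef_pos: [0.5056, 0.0122, 0.0696]
tool_rot: [0.683, 0.73, 0.005, 0.004]
ft_force: [-0.2, 0.0, -1.4]
grip_width: 0.0265
```

```bash
cat > look.py <<'E'
from h import *
import sys
# overlay expected lower bars (green) + held/laid bar at given centre/angle/z (red)
def rect(b,z):
    a=np.radians(b[2]);u=np.array([np.cos(a),np.sin(a)]);v=np.array([-u[1],u[0]])
    return [[*(np.array(b[:2])+s*.085*u+t*.014*v),z] for s,t in((1,1),(1,-1),(-1,-1),(-1,1))]
def show(c,bars,fn,crop=None,f=1):
    im=cv2.resize(c['color'][:,:,::-1],None,fx=f,fy=f,interpolation=cv2.INTER_CUBIC)
    for b,z,col in bars: cv2.polylines(im,[np.int32(np.round((px(c,rect(b,z))+.5)*f*8))],True,col,1,cv2.LINE_AA,3)
    if crop: x,y,X,Y=[int(v*f) for v in crop]; im=im[y:Y,x:X]
    cv2.imwrite('pics/'+fn,im)
NEAR=[.453,-.0433,94.2];FAR=[.5618,-.0347,94.2]
G=(0,255,0);RD=(0,0,255)
E
python3 - <<'E'
from look import *
p,q,o=tool(); print(p)
c=cap('wrist'); show(c,[(NEAR,.022,G),(FAR,.022,G),([*p[:2],4.2],p[2]+.0007,RD)],'w2.png')
E
python3 plan.py .5034 .0159 .048 94.2 1
```

```text
[0.50561793 0.01219355 0.06962579]
now [505.6  12.2  69.6] phi 93.76 w 0.0268 F [ 0.4  0.7 -0.8] t 8.2 tilt z [ 0.012   0.0022 -0.9999]
[[np.float64(3.8), np.float64(-2.3), np.float64(21.6), -0.4]]
```

View pics/w2.png

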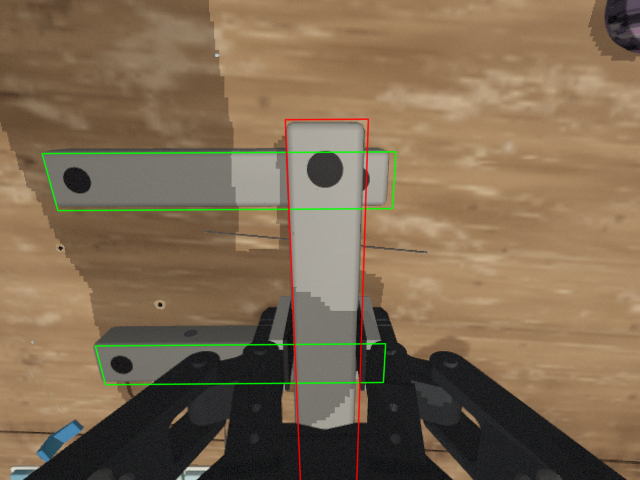

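The near bar's outline agrees within about 2 px (its right end is about 5 px short of the prediction), and the held bar matches its overlay. I'll lower it with correction.

Request:
apply_moves(
  moves=[
    [[2,-1.5,8,-0.2],[2,-1,6,-0.2],[0,0,4,0],[0,0,2,0],[0,0,0,0],[0,0,0,0],[0,0,0,0],[0,0,0,0],[0,0,0,0],[0,0,0,0]],
  ],
)

```text
clock: 9.2
eef_pos: [0.5029, 0.0164, 0.0479]
tool_rot: [0.681, 0.732, 0.005, 0.004]
ft_force: [-0.7, 0.0, -1.2]
grip_width: 0.0266
```

```bash
python3 plan.py .5032 .0155 .0445 94.2 1
```

```text
now [502.9  16.4  47.9] phi 94.19 w 0.0266 F [-0.7  0.  -1.2] t 9.2 tilt z [ 0.0121  0.0022 -0.9999]
[[np.float64(-0.9), np.float64(0.2), np.float64(3.4), -0.0]]
```

Request:
apply_moves(
  moves=[
    [[-1,0.3,2,0],[0,0,1,0],[0,0,0.5,0],[0,0,0.5,0],[0,0,0.5,0],[0,0,0,0],[0,0,0,0],[0,0,0,0],[0,0,0,0],[0,0,0,0]],
  ],
)

```text
clock: 10.2
eef_pos: [0.5037, 0.0152, 0.0438]
tool_rot: [0.681, 0.732, 0.005, 0.004]
ft_force: [0.1, -0.0, 0.8]
grip_width: 0.0265
```

```bash
python3 plan.py .5032 .0155 .0435 94.2 1
```

```text
now [503.7  15.2  43.8] phi 94.19 w 0.0265 F [ 0.1 -0.   0.8] t 10.2 tilt z [ 0.013   0.0021 -0.9999]
[[np.float64(0.3), np.float64(-0.5), np.float64(0.3), -0.0]]
```

Request:
apply_moves(
  moves=[
    [[0,0,0,0],[0,0,0,0],[0,0,0,0],[0,0,0,0],[0,0,0,0],[0,0,-10,0],[0,0,-25,0],[0,0,-30,0],[0,0,-30,0],[0,0,-10,0]],
  ],
  hand=0.6,
)

```text
clock: 11.2
eef_pos: [0.5009, 0.015, 0.1525]
tool_rot: [0.681, 0.732, 0.004, 0.003]
ft_force: [0.2, -0.3, -0.3]
grip_width: 0.0686
```

```bash
python3 - <<'E'
from look import *
import pickle
c=cap('top'); pickle.dump(c,open('top1.pkl','wb'))
w_=cap('wrist'); pickle.dump(w_,open('w3.pkl','wb'))
show(w_,[(NEAR,.022,G),(FAR,.022,G),([.5037,.0152,4.2],.044,RD)],'w3.png')
E
python3 plan.py .5925 -.3246 .14 4.6 14
```

```text
now [500.5  15.  151. ] phi 94.19 w 0.0683 F [ 0.1  0.4 -0.7] t 11.3 tilt z [ 0.008   0.0022 -1.    ]
[[-25, 5, 1, 6.4], [-24, 7, 1, 6.4], [-23, 10, 1, 6.4], [-22, 13, 1, 6.4], [-20, 15, 1, 6.4], [-18, 17, 1, 6.4], [-16, 19, 1, 6.4], [-14, 21, 1, 6.4], [-12, 22, 0, 6.4], [-9, 23, 1, 6.4], [-7, 24, 0, 6.4], [-4, 25, 1, 6.4], [-1, 25, 0, 6.4], [2, 26, 1, 6.4]]
```

View pics/w3.png

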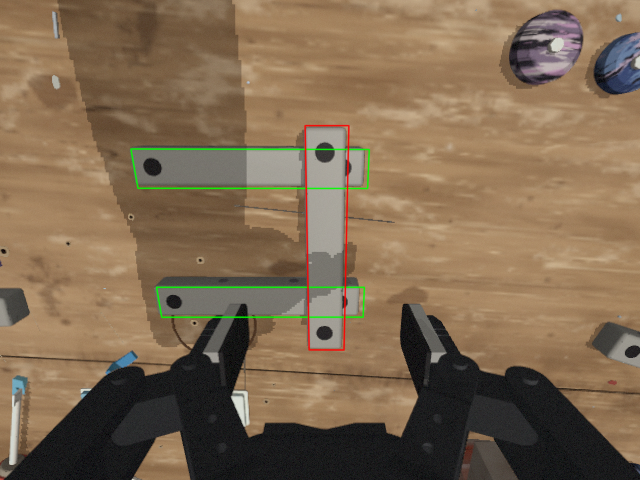

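Bar 1 is laid and matches the overlay. The right ends of the lower bars read about 4 px short of the green outline, so I'll check an enlarged crop.

Run:
```python
import pickle,cv2
c=pickle.load(open('w3.pkl','rb'))
im=c['color'][115:355,120:385,::-1]
cv2.imwrite('pics/w3c.png',cv2.resize(im,None,fx=2.5,fy=2.5,interpolation=cv2.INTER_CUBIC))
```

```text
(no output)
```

View pics/w3c.png

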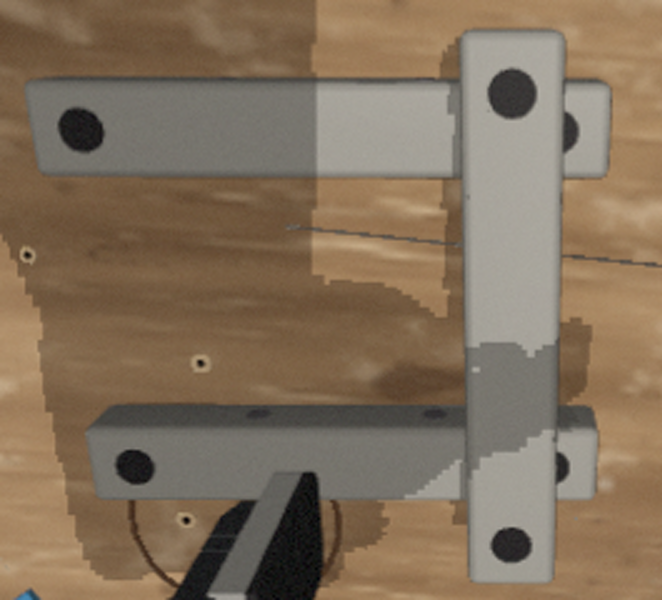

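```bash
python3 - <<'E'
from h import *
import pickle
c=pickle.load(open('w3.pkl','rb'))
g=lambda P,z:w(c,(np.array(P)+.5)/2.5-.5+[120,115],z)[:,:2]
def rep(n,P,z):
    q=g(P,z);m=q.mean(0);l=(q[:2].mean(0)-q[2:].mean(0));print(n,m.round(4),'len',np.linalg.norm(l).round(4),'ang',np.degrees(np.arctan2(l[1],l[0])).round(2)%180);return q
rep('near',[(609,82),(609,178),(42,176),(27,80)],.022)
rep('far',[(598,434),(595,498),(97,498),(88,430)],.022)
rep('up',[(554,582),(470,582),(462,31),(566,31)],.044)
rep('nearholes',[(569,131)]*2+[(81,130)]*2,.022)
rep('upholes',[(511,545)]*2+[(512,93)]*2,.044)
E
sed 's/top0/top1/' seg.py | python3 - | grep -E '^(R|sR)'
python3 -c "
import cv2,pickle
c=pickle.load(open('top1.pkl','rb'))
from look import *
show(c,[(NEAR,.022,G),(FAR,.022,G),([.5037,.0152,4.2],.044,RD),([.5925,-.3246,94.6],.022,RD)],'t1.png',(280,180,500,290),3.6)"
```

```text
near [ 0.452  -0.0448] len 0.1667 ang 94.1
far [ 0.5614 -0.0371] len 0.1673 ang 93.93
up [0.5038 0.0146] len 0.1672 ang 4.07
nearholes [ 0.4521 -0.0439] len 0.1417 ang 94.18
upholes [0.5046 0.0142] len 0.138 ang 4.12Traceback (most recent call last):
  File "<stdin>", line 12, in <module>
ValueError: attempt to get argmax of an empty sequence
```

View pics/t1.png

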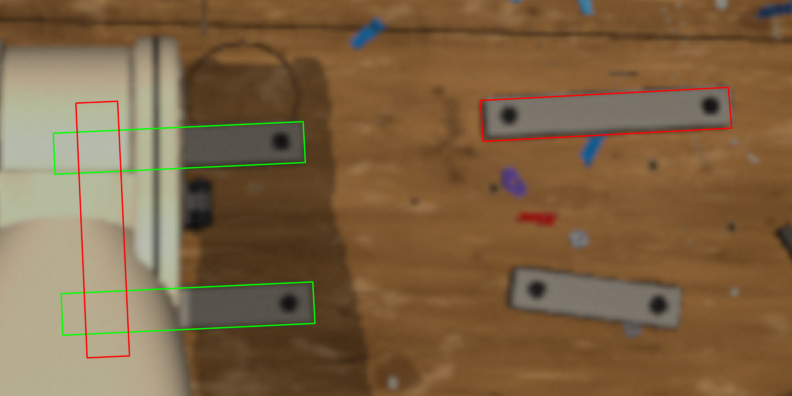

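Measured relative to the lower pair, bar 1 is within about 1.5 mm of where it should be. The right bar's overlay also fits (crop 483–731, 88–140). Moving to it now.

Request:
apply_moves(
  moves=[
    [[-26,5,1,6.5],[-25,7,1,6.5],[-24,10,1,6.5],[-22,13,1,6.5],[-20,15,1,6.5],[-18,17,1,6.5],[-16,19,1,6.5],[-14,21,1,6.5],[-12,22,0,6.5],[-9,23,1,6.5]],
  ],
  hand=1,
)

```text
clock: 12.3
eef_pos: [0.5524, -0.2348, 0.1234]
tool_rot: [0.972, 0.233, -0.007, -0.007]
ft_force: [0.7, -0.1, -0.1]
grip_width: 0.0857
```

```bash
python3 plan.py .5925 -.3246 .12 4.6 6
```

```text
now [ 552.4 -234.8  123.4] phi 26.96 w 0.0857 F [ 0.7 -0.1 -0.1] t 12.3 tilt z [-0.0179  0.0104 -0.9998]
[[-1, 16, 0, 3.7], [0, 16, 0, 3.7], [1, 17, 0, 3.7], [3, 16, 1, 3.7], [3, 16, 0, 3.7], [5, 16, 1, 3.7]]
```

Request:
apply_moves(
  moves=[
    [[-1,16,0,3.7],[0,16,0,3.7],[1,17,0,3.7],[3,16,0,3.7],[3,16,0,3.7],[5,16,0,3.7],[0,0,0,0],[0,0,0,0],[0,0,0,0],[0,0,0,0]],
  ],
)

```text
clock: 13.3
eef_pos: [0.5828, -0.3266, 0.0996]
tool_rot: [0.999, 0.032, -0.023, -0.013]
ft_force: [-0.0, -0.1, -0.4]
grip_width: 0.0855
```

```bash
python3 - <<'E'
from look import *
import pickle
c=cap('wrist'); pickle.dump(c,open('w4.pkl','wb'))
show(c,[([.5925,-.3246,94.6],.022,RD)],'w4.png')
E
python3 plan.py .5925 -.3246 .12 4.6 1
```

```text
now [ 582.9 -326.5   99.7] phi 3.65 w 0.0854 F [-0.3  1.4  0.5] t 13.35 tilt z [-0.0464  0.0254 -0.9986]
[[np.float64(8.8), np.float64(-1.9), np.float64(-20.6), -1.0]]
```

View pics/w4.png

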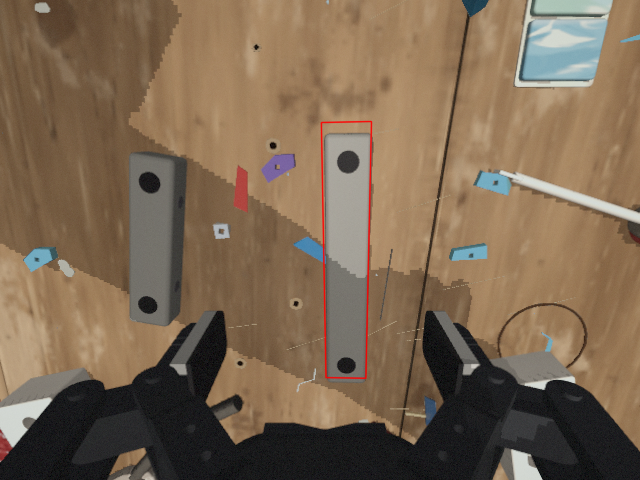

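Run:
```python
from h import *
import pickle
c=pickle.load(open('w4.pkl','rb'))
q=w(c,[(324,134),(371,134),(367,379),(327,379)],.022)[:,:2]
l=q[:2].mean(0)-q[2:].mean(0);print(q.mean(0),np.linalg.norm(l),np.degrees(np.arctan2(l[1],l[0])))
h=w(c,[(348,162),(346.5,366)],.022)[:,:2]; print(h,h.mean(0),np.linalg.norm(h[0]-h[1]))
q=w(c,[(130,153),(186,158),(170,325),(130,321)],.022)[:,:2];print('short',q.mean(0))
c=pickle.load(open('top1.pkl','rb'))
g=lambda u,v:((u+.5)/3.6-.5+280,(v+.5)/3.6-.5+180)
h=w(c,[g(508.5,115),g(710,105)],.022)[:,:2]; print('top holes',h,h.mean(0),np.linalg.norm(h[0]-h[1]))
```

```text
[ 0.5941419  -0.32879294] 0.1647895864804199 94.69778343561671
[[ 0.58902784 -0.26202041]
 [ 0.59969794 -0.40025015]] [ 0.59436289 -0.33113528] 0.13864094847509892
short [ 0.47006869 -0.3223645 ]
top holes [[ 0.58955464 -0.25875484]
 [ 0.60013375 -0.3963396 ]] [ 0.5948442  -0.32754722] 0.13799088544744262
```

Request:
apply_moves(
  moves=[
    [[3,1,10,-0.5],[3,1,10,-0.5],[3,1,9,0],[3,1,7,0],[2,0,5,0],[0,0,4,0],[0,0,0,0],[0,0,0,0],[0,0,0,0],[0,0,0,0]],
  ],
)

```text
clock: 14.35
eef_pos: [0.5963, -0.327, 0.0501]
tool_rot: [0.999, 0.042, -0.023, -0.014]
ft_force: [-0.1, -0.8, -0.4]
grip_width: 0.0853
```

```bash
python3 plan.py .5945 -.329 .04 4.6 1;python3 -c "
from h import *
print(tool()[2]['joint_pos'])"
```

```text
now [ 596.3 -327.    50.1] phi 4.88 w 0.0853 F [-0.1 -0.8 -0.4] t 14.35 tilt z [-0.0464  0.0255 -0.9986]
[[np.float64(-1.5), np.float64(2.2), np.float64(10.1), 0.3]]
[-5.01586622e-01  7.67453686e-01  3.30860350e-01  1.18719237e+00
  2.42737598e-05  9.84672187e-01]
```

Request:
apply_moves(
  moves=[
    [[-0.5,0.5,8,0.3],[0,0.5,8,0],[0,0.5,6,0],[0,0,4,0],[0,0,2,0],[0,0,0,0],[0,0,0,0],[0,0,0,0],[0,0,0,0],[0,0,0,0]],
  ],
)

```text
clock: 15.35
eef_pos: [0.5947, -0.3282, 0.0204]
tool_rot: [0.999, 0.039, -0.022, -0.013]
ft_force: [-0.3, -0.6, -0.1]
grip_width: 0.0852
```

```bash
python3 plan.py .5945 -.329 .0225 4.6 1
```

```text
now [ 594.7 -328.2   20.4] phi 4.54 w 0.0852 F [-0.3 -0.6 -0.1] t 15.35 tilt z [-0.0453  0.0249 -0.9987]
[[np.float64(-0.3), np.float64(0.8), np.float64(-2.1), -0.1]]
```

Request:
apply_moves(
  moves=[
    [[0,1,-1.5,0],[0,0,0,0],[0,0,0,0],[0,0,0,0],[0,0,0,0],[0,0,0,0],[0,0,0,0],[0,0,0,0],[0,0,0,0],[0,0,0,0]],
  ],
  hand=-1,
)

```text
clock: 16.35
eef_pos: [0.5954, -0.3297, 0.0231]
tool_rot: [0.999, 0.039, -0.021, -0.013]
ft_force: [0.4, -0.1, 0.6]
grip_width: 0.0266
```

```bash
python3 plan.py .5945 -.329 .0225 4.6 1
```

```text
now [ 595.4 -329.7   23.1] phi 4.53 w 0.0266 F [ 0.4 -0.1  0.6] t 16.35 tilt z [-0.0436  0.0239 -0.9988]
[[np.float64(-0.9), np.float64(-0.7), np.float64(0.6), -0.1]]
```

Request:
apply_moves(
  moves=[
    [[0,0,-8,0],[0,0,-20,0],[0,0,-25,0],[0,0,-25,0],[0,0,-25,0],[0,0,-10,-5],[0,0,0,-7],[0,0,0,-7],[0,0,0,-7],[0,0,0,-7]],
  ],
)

```text
clock: 17.35
eef_pos: [0.599, -0.3315, 0.1417]
tool_rot: [0.943, 0.332, -0.018, -0.02]
ft_force: [-0.4, -0.1, -1.4]
grip_width: 0.0268
```

```bash
python3 plan.py .5112 -.0948 .13 94.2 10
```

```text
now [ 599.  -331.5  141.7] phi 38.82 w 0.0268 F [-0.4 -0.1 -1.4] t 17.35 tilt z [-0.0481  0.0263 -0.9985]
[[8, -24, 2, -5.5], [10, -23, 2, -5.5], [12, -22, 2, -5.5], [15, -21, 2, -5.5], [16, -19, 2, -5.5], [18, -17, 2, -5.5], [20, -16, 3, -5.5], [21, -13, 2, -5.5], [22, -12, 3, -5.5], [24, -9, 2, -5.5]]
```

Request:
apply_moves(
  moves=[
    [[8,-24,2,-5.5],[10,-23,2,-5.5],[12,-22,2,-5.5],[15,-21,2,-5.5],[16,-19,2,-5.5],[18,-17,2,-5.5],[20,-16,3,-5.5],[21,-13,2,-5.5],[22,-12,3,-5.5],[20,-7,1,-5.5]],
  ],
)

```text
clock: 18.35
eef_pos: [0.5051, -0.0949, 0.1324]
tool_rot: [0.67, 0.742, -0.006, -0.026]
ft_force: [-0.6, -0.2, -0.9]
grip_width: 0.0265
```

```bash
python3 plan.py .5112 -.0948 .09 94.2 5
```

```text
now [505.1 -94.9 132.4] phi 95.84 w 0.0265 F [-0.6 -0.2 -0.9] t 18.35 tilt z [-0.0467  0.0255 -0.9986]
[[0, 2, 8, 0.3], [0, 1, 9, 0.3], [-1, 2, 8, 0.3], [0, 1, 9, 0.3], [-1, 2, 8, 0.3]]
```

Request:
apply_moves(
  moves=[
    [[0,2,25,0.4],[0,2,25,0.4],[0,0,0,0.4],[0,0,0,0.4],[0,0,-8,0],[0,0,-8,0],[0,0,-8,0],[0,0,-8,0],[0,0,-8,0],[0,0,0,0]],
  ],
)

```text
clock: 19.35
eef_pos: [0.5117, -0.0926, 0.1336]
tool_rot: [0.679, 0.734, -0.003, -0.021]
ft_force: [-0.0, 0.3, -0.8]
grip_width: 0.0265
```

```bash
python3 - <<'E'
from look import *
p,q,o=tool();print(o['joint_pos'].round(4))
c=cap('wrist'); 
show(c,[(NEAR,.022,G),(FAR,.022,G),([.5037,.0152,4.2],.044,G),([*p[:2],4.2],p[2],RD)],'w5.png')
E
python3 plan.py .5112 -.0948 .09 94.2 1
```

```text
[-0.1882  0.3857 -0.1027  1.1211  0.0166 -0.2672]
now [511.4 -92.5 133. ] phi 94.48 w 0.027 F [ 0.2  0.3 -0.6] t 19.4 tilt z [-0.0356  0.0237 -0.9991]
[[np.float64(-3.4), np.float64(1.1), np.float64(43.0), 0.3]]
```

View pics/w5.png

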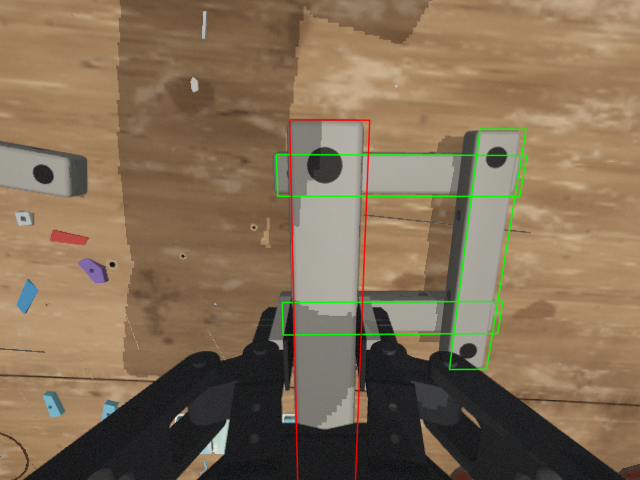

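The held bar's end sits at (290–363, 122) and matches the predicted outline. The tool is tilted 2.4°, and the fast-down, slow-up stroke reduced it, so I'll repeat that.

Request:
apply_moves(
  moves=[
    [[-1,0,25,0],[-1,0,25,0],[0,0,0,0],[0,0,0,0],[0,0,-8,0],[0,0,-8,0],[0,0,-8,0],[0,0,-8,0],[0,0,-8,0],[0,0,-8,0]],
  ],
)

```text
clock: 20.4
eef_pos: [0.5138, -0.0949, 0.1384]
tool_rot: [0.679, 0.734, -0.002, -0.018]
ft_force: [-0.6, 0.3, -0.5]
grip_width: 0.0268
```

Request:
apply_moves(
  moves=[
    [[0,0,25,0],[0,0,25,0],[0,0,0,0],[0,0,0,0],[0,0,-8,0],[0,0,-8,0],[0,0,-8,0],[0,0,-8,0],[0,0,-8,0],[0,0,-8,0]],
  ],
)

```text
clock: 21.4
eef_pos: [0.519, -0.0961, 0.1496]
tool_rot: [0.679, 0.734, 0.003, -0.012]
ft_force: [0.5, -0.3, -1.7]
grip_width: 0.0264
```

```bash
python3 plan.py .5112 -.0948 .09 94.2 1
```

```text
now [519.  -96.1 149.6] phi 94.51 w 0.0264 F [ 0.5 -0.3 -1.7] t 21.4 tilt z [-0.0135  0.0195 -0.9997]
[[np.float64(0.7), np.float64(-7.0), np.float64(59.7), 0.3]]
```

Request:
apply_moves(
  moves=[
    [[0,-3,25,0.3],[0,-3,25,0],[0,-1,12,0],[0,0,5,0],[0,0,0,0],[0,0,0,0],[0,0,0,0],[0,0,0,0],[0,0,0,0],[0,0,0,0]],
  ],
)

```text
clock: 22.4
eef_pos: [0.5173, -0.0965, 0.0898]
tool_rot: [0.681, 0.733, 0.007, -0.005]
ft_force: [0.0, 0.9, -1.5]
grip_width: 0.0268
```

```bash
python3 plan.py .5112 -.0948 .05 94.2 1
```

```text
now [517.3 -96.5  89.8] phi 94.21 w 0.0268 F [ 0.   0.9 -1.5] t 22.4 tilt z [ 0.0016  0.0166 -0.9999]
[[np.float64(1.5), np.float64(-6.1), np.float64(39.8), 0.0]]
```

Request:
apply_moves(
  moves=[
    [[0.5,-2,9,0],[0.5,-2,9,0],[0.5,-2,9,0],[0,0,6,0],[0,0,3,0],[0,0,1,0],[0,0,0,0],[0,0,0,0],[0,0,0,0],[0,0,0,0]],
  ],
)

```text
clock: 23.4
eef_pos: [0.5104, -0.0947, 0.0491]
tool_rot: [0.681, 0.733, 0.006, -0.005]
ft_force: [-0.1, -0.1, -0.6]
grip_width: 0.0266
```

```bash
python3 plan.py .5115 -.0948 .046 94.2 1
```

```text
now [510.4 -94.7  49.1] phi 94.21 w 0.0266 F [-0.1 -0.1 -0.6] t 23.4 tilt z [ 7.000e-04  1.670e-02 -9.999e-01]
[[np.float64(-0.3), np.float64(1.0), np.float64(3.1), 0.0]]
```

Request:
apply_moves(
  moves=[
    [[0,0.8,1.5,0],[0,0,1,0],[0,0,0.7,0],[0,0,0.5,0],[0,0,0.5,0],[0,0,0,0],[0,0,0,0],[0,0,0,0],[0,0,0,0],[0,0,0,0]],
  ],
)

```text
clock: 24.4
eef_pos: [0.512, -0.0947, 0.0468]
tool_rot: [0.681, 0.733, 0.007, -0.004]
ft_force: [-0.3, 0.4, 3.3]
grip_width: 0.0268
```

```bash
python3 - <<'E'
from look import *
p,q,o=tool()
c=cap('wrist'); import pickle; pickle.dump(c,open('w6.pkl','wb'))
show(c,[(NEAR,.022,G),(FAR,.022,G),([.5037,.0152,4.2],.044,G),([.5115,-.0948,4.2],.044,RD)],'w6.png')
E
python3 plan.py .5115 -.0948 .045 94.2 1
```

```text
now [511.9 -94.7  46.7] phi 94.2 w 0.0263 F [-0.4  0.8  2.8] t 24.45 tilt z [ 0.0029  0.016  -0.9999]
[[np.float64(-0.1), np.float64(-0.5), np.float64(1.7), 0.0]]
```

View pics/w6.png

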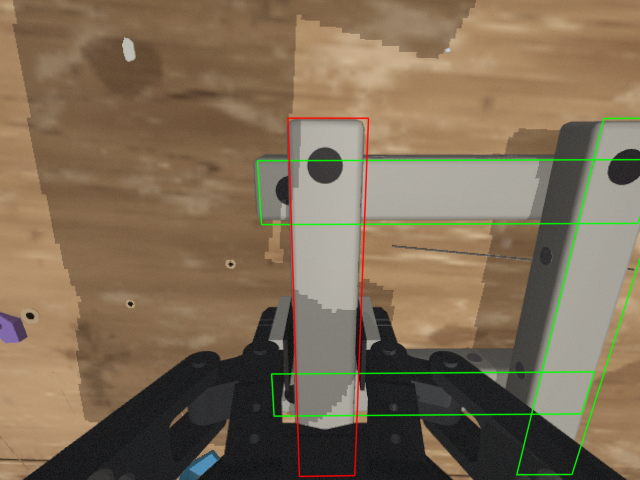

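The bar is in contact (upward force rose from −0.6 to about 3 N) and aligned with the overlay. I'll press slightly, release, lift, then swing the arm away for a clear top view.

Request:
apply_moves(
  moves=[
    [[0,-0.3,0.6,0],[0,0,0.5,0],[0,0,0,0],[0,0,0,0],[0,0,0,0],[0,0,0,0],[0,0,0,0],[0,0,0,0],[0,0,0,0],[0,0,0,0]],
  ],
)

```text
clock: 25.45
eef_pos: [0.5121, -0.0945, 0.0463]
tool_rot: [0.681, 0.732, 0.007, -0.004]
ft_force: [-0.9, 1.0, 3.8]
grip_width: 0.0267
```

Request:
apply_moves(
  moves=[
    [[0,0,0,0],[0,0,0,0],[0,0,0,0],[0,0,0,0],[0,0,0,0],[0,0,-8,0],[0,0,-20,0],[0,0,-30,0],[0,0,-30,0],[0,0,-20,0]],
  ],
  hand=0.5,
)

```text
clock: 26.45
eef_pos: [0.509, -0.0959, 0.1546]
tool_rot: [0.681, 0.733, 0.005, -0.008]
ft_force: [0.0, 0.3, 0.4]
grip_width: 0.0638
```

Request:
apply_moves(
  moves=[
    [[-10,-5,-10,0],[-25,-10,-10,0],[-30,-10,-5,0],[-30,-10,0,0],[-30,-10,0,0],[-30,-10,0,0],[-30,-10,0,0],[-20,-5,0,0],[-5,0,0,0],[0,0,0,0]],
  ],
)

```text
clock: 27.45
eef_pos: [0.4502, -0.3236, 0.1812]
tool_rot: [0.681, 0.733, 0.006, -0.005]
ft_force: [-0.1, -0.1, 0.3]
grip_width: 0.0636
```

Run:
```python
from look import *
import pickle
B=[(NEAR,.022,G),(FAR,.022,G),([.5037,.0152,4.2],.044,RD),([.5115,-.0948,4.2],.044,RD)]
c=cap('top'); pickle.dump(c,open('top2.pkl','wb')); s=cap('side'); pickle.dump(s,open('side2.pkl','wb'))
cv2.imwrite('pics/a.png',c['color'][195:295,275:395,::-1])
a=cv2.resize(c['color'][195:290,280:385,::-1],None,fx=4,fy=4,interpolation=2)
b=cv2.resize(s['color'][215:340,255:400,::-1],None,fx=2.6,fy=3.04,interpolation=2)
print(a.shape,b.shape); cv2.imwrite('pics/fin.png',cv2.hconcat([a,b]))
p,q,o=tool();print(p,o['ft_force'],o['clock'])
```

```text
(380, 420, 3) (380, 377, 3)
[ 0.45057129 -0.32233158  0.18132315] [ 1.12757972  1.05176235 -0.14702083] 27.55
```

View pics/fin.png

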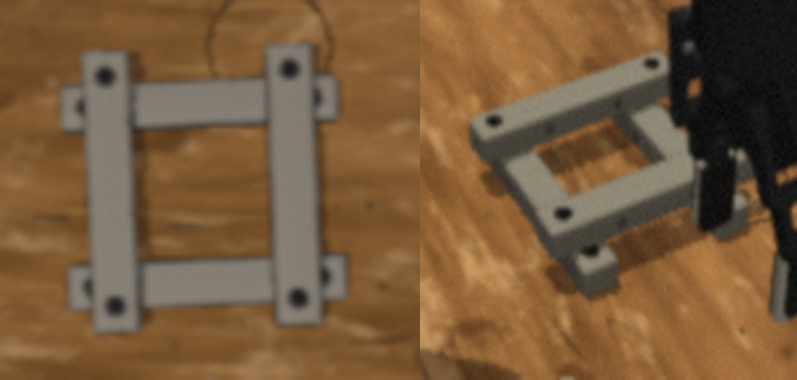

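Run:
```python
from h import *
import pickle
c=pickle.load(open('top2.pkl','rb'))
g=lambda P,z:w(c,(np.array(P,float)+.5)/4-.5+[280,195],z)[:,:2]
L=g([(105,76),(115,306)],.044);R=g([(289,69),(298,298)],.044)
Lc,Rc=L.mean(0),R.mean(0)
e=g([(82,54),(129,52),(139,330),(95,333)],.044).mean(0),g([(267,45),(313,43),(323,323),(277,326)],.044).mean(0)
N=g([(69,267),(345,253),(347,298),(70,312)],.022).mean(0);F=g([(61,87),(337,76),(339,120),(63,132)],.022).mean(0)
a=np.radians(94.2);A=np.array([np.cos(a),np.sin(a)]);D=np.array([np.sin(a),-np.cos(a)])
C=(N+F)/2;print('N',N,'F',F,'C',C,'sep',(F-N)@D)
for n,h,x in(('L',Lc,e[0]),('R',Rc,e[1])):
    print(n,'holes along,cross mm',((h-C)@A*1e3).round(1),((h-C)@D*1e3).round(1),'corners',((x-C)@A*1e3).round(1),((x-C)@D*1e3).round(1))
for q in(L,R):
    d=q[0]-q[1];print('ang',np.degrees(np.arctan2(d[1],d[0])))
```

```text
N [ 0.45258688 -0.04332703] F [ 0.56155766 -0.03590298] C [ 0.50707227 -0.039615  ] sep 0.10922185344485492
L holes along,cross mm 56.5 2.4 corners 55.8 1.7
R holes along,cross mm -53.4 1.7 corners -54.3 1.3
ang 4.0994028487967915
ang 3.4748225816533505
```

```bash
python3 -c "
from workcell import workorder,telemetry
print(workorder.job_done())"
```

```text
the job is handed in; nothing more can be done
None
```

I laid both long bars crosswise on the lower pair and handed the job in at about 27.6 s. The arm stood clear with nothing in the gripper.

- **Placement:** In the last top view the upper bars sit at +56 mm and −54 mm from the stack centre along the lower bars; the ideal is ±55 mm. Their centres are about 1.5–2.4 mm off across the lower bars, which is about the camera calibration error.
- **Angle:** They lie at about 4.1° and 3.5°, against a target of 4.2°.
- **Lower bars:** Both are where they were, within measurement error (1–2 mm). The side view shows the upper bars resting flat on them, though the arm hides part of that view.
- **Problems on the way:**
  - The tool picked up about 3° of tilt on the way out to the second bar. I removed most of it before lowering that bar.
  - My first estimate of the second bar's position was a few mm off along its length. I corrected it from the wrist picture before gripping.

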